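# Turn three clean posts over from the blue tray into the white tray

### The arm

A 7-joint arm with a two-finger parallel gripper is mounted at the origin on a cart in front of the work surface, level with it; the furniture and walls round the work are solid. World frame = base frame: x ahead of the robot, y to its left, z up, the work surface at z = 0. Lengths are in m, angles in rad, forces in N, time in s.
With the tool pointing down it reaches from about 0.425 to 0.8 m from the base axis. Payload 8.3 kg.
Tool frame: the origin (TCP) lies midway between the tips of the shut fingers; the grasp point (between the pads) lies 19 mm behind it (manip.pinch_z is the z of the grasp point in the tool frame, in m); z points along the fingers, y is the line along which they close (so a half turn about z gives the same grasp; the last joint's range is limited). The gripper opens to 85 mm and grips with 20 to 120 N. Pads are 22 mm wide; open, the fingers measure 114 mm over their backs; the gripper's body (76 mm by 85 mm) begins 54 mm behind the grasp point. The pads swing forward as they close: fully open they stand 13 mm farther back than shut.
Start: joints at [1.242, 0.383, 0.016, 1.37, -0.006, 1.388, -0.046], TCP at [0.164, -0.603, 0.231] pointing down, gripper open.
Joint ranges: [-2.95, 2.95], [-0.25, 2.06], [-1.52, 1.56], [0.18, 2.33], [-1.44, 4.58], [0.02, 2.06], [-3.01, 3.01]. Speed limits (rad/s): [2.39, 2.39, 3.01, 3.01, 3.14, 3.14, 3.14].

### API

Orientations are given as a 3x3 rotation matrix whose columns are the frame's x, y, z axes.
In Python, from rig import manip gives the robot as it stands. The module is installed in compiled form; this text tells all that it offers. Calls block until the motion is done:
- manip.move_ptp(position, orientation): joint-space move of the TCP to a pose.
- manip.servo_line(position, rotation=None, speed=0.15, until_force=None): straight line of the TCP; rotation=None keeps the orientation; speed is the mean speed in m/s. With until_force (N) it stops when the force on the tool has changed by that much, and returns True; else False.
- manip.set_joints(angles): joint-space move.
- manip.move_gripper(opening, strength=None): finger opening in m; strength is the grip in N (None keeps the last); returns when the fingers have stopped.
- manip.sleep(seconds).
- manip.inverse_kinematics(position, orientation): joint angles nearest the present ones, or None.
- manip.read_camera(name): name is "scene" or "top"; returns (picture, depth): 384x512x3 uint8, blue, green, red; 384x512 float32, m along the optical axis (not along the pixel's ray), 0 where there is no reading.
- manip.camera_params(name): a dict with "fx", "fy", "cx", "cy" (pixels), "view" (4x4, takes a point from world to camera coordinates). Camera axes: x right, y down, z forward; pixel columns grow to the right and rows downward; lengths in m; the calibration is good to about 2 mm. A picture is of the moment at which its call begins. camera_params takes no time and is no camera call.
A pose or a line that the arm cannot do raises manip.MotionError and nothing moves.
- manip.sign_off(): hands the job in; it is judged then, once.
Trained networks look in the newest picture that a camera, given by its name, has taken for a name from the list of things; names that differ only in an ending like _2 or _b are one class to them, and where a whole thing is asked for, a point or a joint stands for the part that bears it (a point fixed in the world has none). Each returns a list of dicts, best first, with "conf" (0 to 1); they miss things now and then, are a little off and sometimes report something else, mostly with a low value. They report only what shows in the picture. A call takes as long as a camera call. They do not tell look-alikes from the thing itself.
- manip.recognise(camera, label): "location" ([row, column] in pixels, amid what is visible of it).
- manip.tip_of(camera, label): "location" ([row, column] in pixels: a listed point, or the origin of a listed thing).
Readings, each from a call of its own:
- manip.current_time_s(): time.
- manip.current_joint_pos(): joint angles.
- manip.current_qvel(): joint speeds.
- manip.current_joint_efforts(): joint torques, N m.
- manip.current_tool_pos(): TCP position.
- manip.current_ee_rot(): TCP orientation.
- manip.current_ft_force(): force on the tool from outside, world axes, zero at the start.
- manip.current_ft_torque(): the same for the moment, N m.
- manip.current_width(): finger opening in m.
- manip.current_grasp_force(): force on a finger pad.
Only numpy, scipy, OpenCV 4.12 (cv2) and the standard library are available. Lean on these libraries where they do the work, as an engineer would, in place of code of your own. Each camera call takes 0.05 s, during which the arm holds its last target. There are 200 camera calls.

### The job

Move all three clean steel posts from the blue tray into the empty white tray without the gripper touching a post or spilling one on the table: lay the white tray face-down and square on the blue one, turn the closed pair right over so that the white tray stands flat on the table underneath (standing the pair on its end half-way and taking it again is fine), then lift the blue tray off and lay it level on the table beside, clear of the white one, leaving every post in a pocket of the white tray. Leave the tape roll, lens mount and dropper bottle where they are.

Things in the scene. Friction and masses are not known exactly. Their poses are not given: they have to be found in the camera images.
- blue_tray: blue tray, full: core 110 long (own x) x 50 wide (own y) x 22 mm high (own z), origin at its centre, own +z out of the pocketed face. Three pockets side by side, 79 x 14 x 8 deep. Side tabs 2.8 thick, 0.8 off the core sides, rise 14 above the rim: at y > 0 for x = 18 to 55, at y < 0 for x = -55 to -18. Starts flat on the table, pockets up.
- white_tray: white tray, empty: core 110 long (own x) x 50 wide (own y) x 22 mm high (own z), origin at its centre, own +z out of the pocketed face. Three pockets side by side, 79 x 14 x 8 deep. Side tabs 2.8 thick, 0.8 off the core sides, rise 14 above the rim: at y > 0 for x = 18 to 55, at y < 0 for x = -55 to -18. Starts face-down on its tabs, own +z down, origin 25 mm up.
- blue_face (a point): centre of the blue tray's pocketed rim plane, 11 mm along its +z. The white tray laid face-down here (long axes parallel, either way round; sloped tab tips guide it by about 2 mm) makes a pair 110 x 57 x 44 mm, the joint at half height. Each tray's tabs then cover the other's sides near the ends.
- white_face (a point): centre of the white tray's rim plane, 11 mm along its +z. Nothing latches the pair (0.33 to 0.5 kg): a grip over the tabs, 10 to 30 mm from an end, across 57 mm, clamps both trays; a grip in the middle (36 mm between tabs, 50 wide) takes one tray alone. The pair stands by itself on either 50 x 44 mm end, so two quarter turns about its width turn it over.
- post_a: steel optical post, rod 12.7 mm in diameter, 75 mm long, 60 g, lying along a tray pocket; origin at the centre of one end, own z along the rod
- post_a_mid (a point): middle of post a (on its axis). In a pocket of an upright tray the axis lies 1.7 mm below the rim, so the post stands 4.6 mm proud
- post_b: steel optical post, rod 12.7 mm in diameter, 75 mm long, 60 g, lying along a tray pocket; origin at the centre of one end, own z along the rod
- post_b_mid (a point): middle of post b (on its axis). In a pocket of an upright tray the axis lies 1.7 mm below the rim, so the post stands 4.6 mm proud
- post_c: steel optical post, rod 12.7 mm in diameter, 75 mm long, 60 g, lying along a tray pocket; origin at the centre of one end, own z along the rod
- post_c_mid (a point): middle of post c (on its axis). In a pocket of an upright tray the axis lies 1.7 mm below the rim, so the post stands 4.6 mm proud
- tape_roll: bystander: beige roll of masking tape lying flat, 67 x 70 x 19 mm, origin at the centre of its underside
- optic_mount: bystander: black square lens mount, 42 x 50 x 50 mm, origin at the centre of its underside
- dropper_bottle: bystander: small amber dropper bottle, 33 mm across, 102 mm tall, origin at the centre of its underside
There are look-alikes about, which are no part of the job. Several things have the shape of the white_tray; the one meant has the colours described above.

How it is judged:
By the outcome, as a careful person would: the job done as asked, in the order asked, and still so for the second after the job is handed in, with the robot touching nothing.
It also fails if it takes over 72 s, if anything falls off the work surface, if the arm or the gripper's body presses on something with over 40 N, if the wrist force passes 120 N, or if a joint passes its speed limit or range.

## Working session

There is one attempt and no reset: what is moved stays moved. The work goes in short steps, each a Python script; the robot and the scene stay as the last script left them, time stands still between calls to the robot, and variables do not carry over. Pictures are saved under pics/ and viewed, at most 10 in all, crops included, and the job is handed in when it is done.

```bash
mkdir -p pics
cat > h.py <<'E'
import numpy as np, cv2
from rig import manip as m
def pts(cam,depth):
    p=m.camera_params(cam); v,u=np.mgrid[0:384,0:512]
    P=np.stack([(u-p['cx'])/p['fx']*depth,(v-p['cy'])/p['fy']*depth,depth],-1)
    T=np.linalg.inv(np.array(p['view'])); return P@T[:3,:3].T+T[:3,3]
def proj(cam,w):
    p=m.camera_params(cam); q=np.array(p['view'])@np.r_[w,1]
    return q[0]/q[2]*p['fx']+p['cx'],q[1]/q[2]*p['fy']+p['cy']
E
python3 - <<'E'
from h import *
for c in('top','scene'):
    im,d=m.read_camera(c); np.savez('pics/%s0.npz'%c,im=im,d=d); cv2.imwrite('pics/%s0.png'%c,cv2.resize(im,(768,576),interpolation=cv2.INTER_CUBIC))
    P=pts(c,d)
    T=np.linalg.inv(np.array(m.camera_params(c)['view'])); print(c,T.round(3).tolist())
    for l in('blue_tray','white_tray','post_a','tape_roll','optic_mount','dropper_bottle'):
        for r in m.recognise(c,l)[:4]:
            y,x=map(int,r['location']); print(c,l,r['conf'],y,x,P[y,x].round(3))
print(m.pinch_z,m.current_time_s(),m.current_ee_rot(),m.current_tool_pos())
E
```

```text
top [[-0.009, -0.996, 0.086, 0.471], [-1.0, 0.008, -0.014, 0.22], [0.013, -0.086, -0.996, 1.054], [0.0, 0.0, 0.0, 1.0]]
top blue_tray 0.58 202 312 [0.536 0.048 0.024]
top white_tray 0.96 222 167 [0.484 0.442 0.034]
top white_tray 0.89 209 230 [0.518 0.272 0.041]
top white_tray 0.62 227 105 [0.472 0.608 0.034]
top post_a 0.43 202 323 [0.535 0.018 0.026]
top tape_roll 0.74 200 327 [0.541 0.007 0.025]
top tape_roll 0.72 206 233 [0.526 0.264 0.037]
top tape_roll 0.63 147 183 [0.693 0.404 0.014]
top optic_mount 0.51 161 352 [ 0.645 -0.059  0.048]
top dropper_bottle 0.47 149 387 [ 0.674 -0.151  0.061]
scene [[0.87, -0.339, 0.357, 0.095], [-0.493, -0.61, 0.621, -0.577], [0.007, -0.716, -0.698, 0.983], [0.0, 0.0, 0.0, 1.0]]
scene blue_tray 0.76 279 294 [ 0.515 -0.029  0.026]
scene white_tray 0.86 204 241 [0.515 0.25  0.043]
scene white_tray 0.8 171 200 [0.475 0.439 0.038]
scene white_tray 0.62 145 174 [0.453 0.591 0.041]
scene post_a 0.52 262 300 [0.558 0.009 0.024]
scene post_a 0.52 269 287 [0.517 0.006 0.025]
scene tape_roll 0.75 168 269 [0.676 0.367 0.02 ]
scene optic_mount 0.69 262 346 [ 0.645 -0.062  0.05 ]
-0.0187 0.7 [[ 9.64875498e-01  2.62707574e-01  5.56823154e-05]
 [ 2.62707568e-01 -9.64875498e-01  8.76877451e-05]
 [ 7.67627365e-05 -6.99795911e-05 -9.99999995e-01]] [ 0.16420456 -0.60300884  0.23128777]
```

View pics/top0.png

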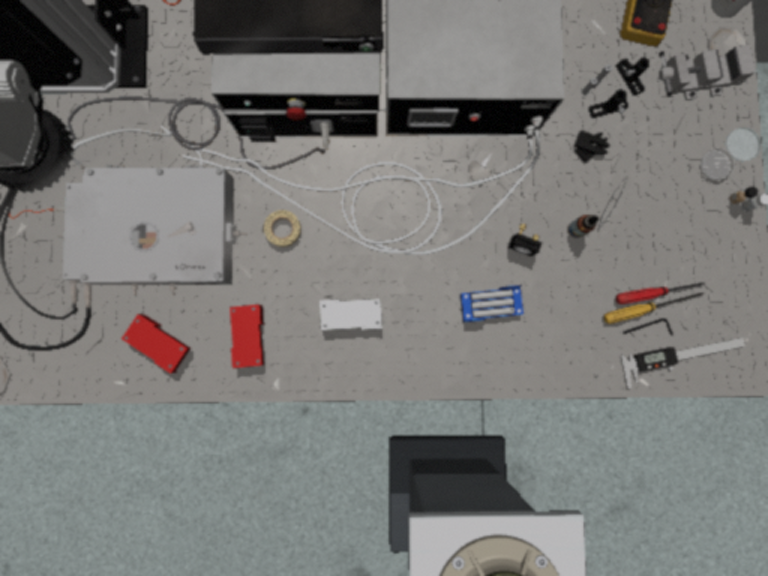

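View pics/scene0.png

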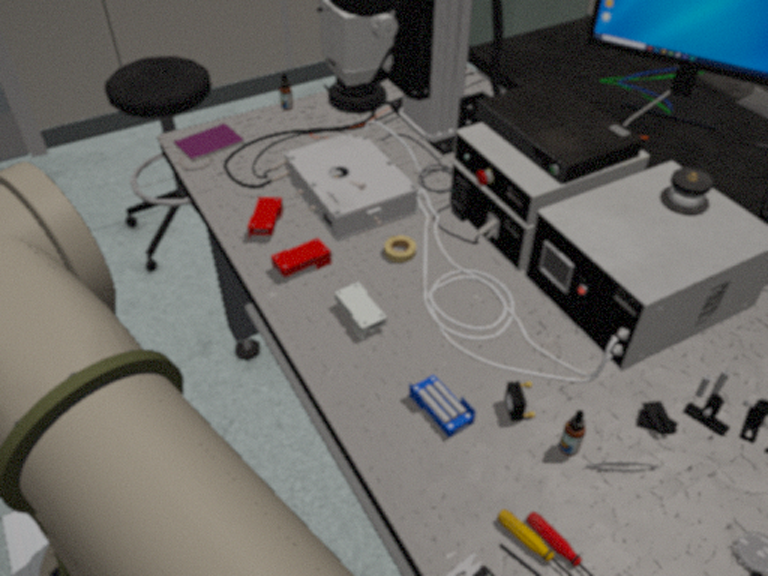

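Top view (768-px scale): candidates with the white_tray shape are white (350,315), red (247,336) and red (156,343). I choose the white one. The blue tray is at (491,303), the tape roll at (282,228), the lens mount at (524,245) and the bottle at (582,225). The next crop checks that choice and fits the poses.

```bash
cat >> h.py <<'E'
def tray(cam,im,d,col,ztop=None,box=None):
    hsv=cv2.cvtColor(im,cv2.COLOR_BGR2HSV); P=pts(cam,d); H,S,V=[hsv[...,i].astype(int) for i in range(3)]
    k=(P[...,2]>0.01)&(P[...,2]<.2)&(d>0)
    if box is not None: k&=(P[...,0]>box[0])&(P[...,0]<box[1])&(P[...,1]>box[2])&(P[...,1]<box[3])
    return k,P
E
python3 - <<'E'
from h import *
o=[]
for c in('top','scene'):
    z=np.load('pics/%s0.npz'%c); im,d=z['im'],z['d']
    for n,box in(('white',(.44,.6,.16,.36)),('blue',(.46,.6,-.08,.12))):
        k,P=tray(c,im,d,0,box=box)
        Q=P[k]; r=cv2.minAreaRect((Q[:,:2]*1000).astype(np.float32))
        print(c,n,k.sum(),Q.mean(0).round(4),np.percentile(Q[:,2],[5,50,95]).round(4),r)
        x,y=proj(c,Q.mean(0)); x,y=int(x),int(y)
        o.append(cv2.resize(im[y-30:y+30,x-40:x+40],(400,300),interpolation=cv2.INTER_CUBIC))
cv2.imwrite('pics/crop.png',np.vstack([np.hstack(o[:2]),np.hstack(o[2:])]))
# IK feasibility
def R(z,y): z=np.array(z,float);y=np.array(y,float);return np.stack([np.cross(y,z),y,z],1)
for x in(.45,.5,.55):
  for y in(-.1,0,.1,.2):
    f=lambda z:''.join('1' if m.inverse_kinematics(np.array([x,y,.1]),R(z,s)) is not None else '0' for s in ([1,0,0],[-1,0,0]))
    g=''.join('1' if m.inverse_kinematics(np.array([x,y,.1]),R([1,0,0],s)) is not None else '0' for s in ([0,1,0],[0,-1,0]))
    print(x,y,'+y',f([0,1,0]),'-y',f([0,-1,0]),'+x',g)
E
```

```text
top white 793 [0.5171 0.2635 0.0365] [0.0335 0.0366 0.0397] ((516.83544921875, 263.3785400390625), (53.72036361694336, 110.39460754394531), 1.0715235471725464)
top blue 782 [0.5353 0.0058 0.024 ] [0.0169 0.0241 0.0298] ((535.0984497070312, 4.946441650390625), (54.296531677246094, 111.41078186035156), 7.451490879058838)
scene white 683 [0.5148 0.2534 0.0347] [0.0193 0.0369 0.0403] ((518.50341796875, 260.38165283203125), (56.87284851074219, 116.10909271240234), 0.6731486916542053)
scene blue 910 [ 0.5344 -0.0038  0.0246] [0.0146 0.0247 0.0317] ((535.7636108398438, 2.3010635375976562), (56.922088623046875, 113.839599609375), 7.948257923126221)
0.45 -0.1 +y 11 -y 11 +x 00
0.45 0 +y 11 -y 11 +x 00
0.45 0.1 +y 11 -y 11 +x 00
0.45 0.2 +y 11 -y 11 +x 00
0.5 -0.1 +y 11 -y 11 +x 00
0.5 0 +y 11 -y 11 +x 00
0.5 0.1 +y 11 -y 11 +x 00
0.5 0.2 +y 11 -y 11 +x 00
0.55 -0.1 +y 11 -y 11 +x 00
0.55 0 +y 11 -y 11 +x 00
0.55 0.1 +y 11 -y 11 +x 00
0.55 0.2 +y 11 -y 11 +x 00
```

View pics/crop.png

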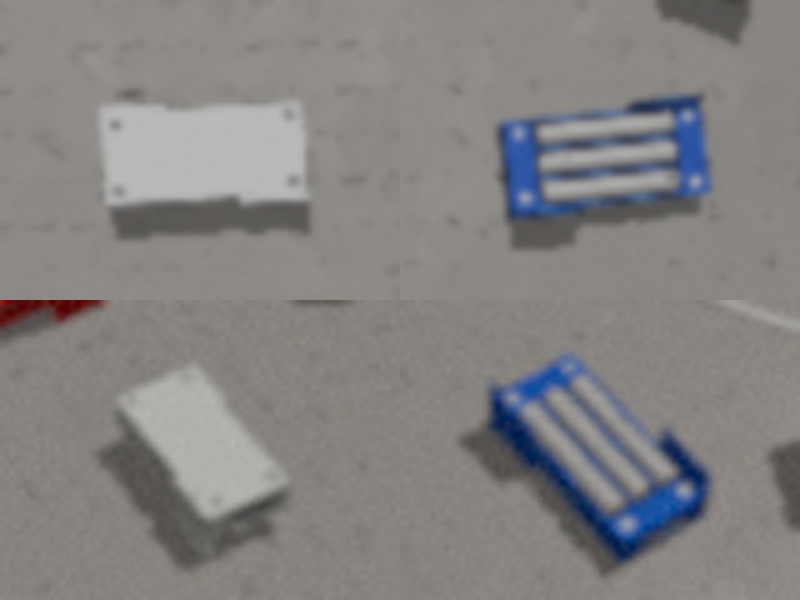

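The crop shows the white tray, face-down (tabs top-left and bottom-right), and the blue tray with its three posts (tabs top-right and bottom-left). The choice is confirmed. Next come a fine pose fit and a check of which gripper sign suits the joint ranges.

```bash
cat >> h.py <<'E'
from scipy.optimize import minimize
def fit(im,d,k,zp,x0,s,cam='top'):
    # fit core + tabs outline (s=+1: tabs at own y>0 for x>0; -1 mirrored), own x along (-sin a,cos a)
    p=m.camera_params(cam); T=np.linalg.inv(np.array(p['view'])); v,u=np.mgrid[0:384,0:512]
    r=np.stack([(u-p['cx'])/p['fx'],(v-p['cy'])/p['fy'],np.ones(u.shape)],-1)@T[:3,:3].T
    W=(T[:3,3]+r*((zp-T[2,3])/r[...,2])[...,None])[...,:2]
    n=np.hypot(*(np.moveaxis(W,-1,0)-np.array(x0[:2])[:,None,None]))<.085
    Q,t=W[n],k[n].astype(float)
    def box(X,Y,a,b,c,e): return np.maximum(np.maximum(a-X,X-b),np.maximum(c-Y,Y-e))
    def cost(q):
        D=Q-q[:2]/1e3; a=np.radians(q[2]); X=-D[:,0]*np.sin(a)+D[:,1]*np.cos(a); Y=s*(D[:,0]*np.cos(a)+D[:,1]*np.sin(a))
        f=np.minimum(box(X,Y,-.055,.055,-.025,.025),np.minimum(box(X,Y,.018,.055,0,.0286),box(X,Y,-.055,-.018,-.0286,0)))
        return ((1/(1+np.exp(np.clip(f/.001,-40,40)))-t)**2).sum()
    b=min((minimize(cost,[x0[0]*1e3,x0[1]*1e3,a],method='Nelder-Mead',options=dict(initial_simplex=[[x0[0]*1e3,x0[1]*1e3,a],[x0[0]*1e3+4,x0[1]*1e3,a],[x0[0]*1e3,x0[1]*1e3+4,a],[x0[0]*1e3,x0[1]*1e3,a+4]])) for a in (x0[2],x0[2]+3,x0[2]-3)),key=lambda o:o.fun)
    return b.x,b.fun
def Rz(z,y): z=np.array(z,float);y=np.array(y,float);return np.stack([np.cross(y,z),y,z],1)
def w(a): a=np.radians(a); return np.array([np.cos(a),np.sin(a),0])
DOWN=np.array([0,0,-1.])
E
python3 - <<'E'
from h import *
z=np.load('pics/top0.npz'); im,d=z['im'],z['d']; P=pts('top',d)
V=im.min(-1)
for th in(.028,.031): print('white',fit(im,d,(P[...,2]>th),.036,[.517,.2635,4],-1))
for s in(1,-1):
  for th in(.014,.017): print('blue',s,fit(im,d,(P[...,2]>th),.022,[.535,.005,7.4],s))
b=im.astype(int); k=((b[...,0]-b[...,2]>40)|(P[...,2]>.018))
print('bluecol',fit(im,d,k,.022,[.535,.005,7.4],-1))
kw=(V>165)&(P[...,2]>.02); print('whitecol',fit(im,d,kw,.036,[.517,.2635,4],-1),kw.sum())
for s in(1,-1):
  for n,p,zz in(('w',[.517,.263,.05],DOWN),('b',[.535,.005,.05],DOWN),('sy',[.5,.12,.09],[0,1,0]),('s-y',[.5,.12,.09],[0,-1,0])):
    q=m.inverse_kinematics(np.array(p),Rz(zz,s*w(0))); print(s,n,np.round(q,2) if q is not None else None)
E
```

```text
white (array([517.32908604, 263.7684414 ,  -1.19443942]), np.float64(36.38766902604664))
white (array([517.35785377, 263.81905446,  -1.18249835]), np.float64(37.60823345304597))
blue 1 (array([535.55930033,   5.24551087,   9.98113927]), np.float64(45.40785800921525))
blue 1 (array([535.67535782,   5.02871033,   9.88826456]), np.float64(63.95849200346514))
blue -1 (array([535.56164278,   5.10796804,   5.36430678]), np.float64(35.51279582453003))
blue -1 (array([535.65677187,   5.02555917,   5.29955212]), np.float64(53.49948757143977))
bluecol (array([535.63561576,   4.83642471,   5.36146089]), np.float64(53.108359202905234))
whitecol (array([517.62234873, 263.90794504,  -2.11581744]), np.float64(63.229661696390906)) 812
1 w [ 0.15  0.63 -0.91  1.68  0.54  1.11 -0.93]
1 b [ 0.56  0.48 -0.78  1.81  0.39  1.02 -0.38]
1 sy [ 0.88  1.09 -0.62  1.76 -0.83  1.37  0.95]
1 s-y [-0.82  1.11  0.02  1.37  0.87  2.02 -1.07]
-1 w [-1.38  0.85  1.28  1.75 -0.87  1.23 -3.  ]
-1 b [-1.01  0.82  1.36  1.87 -0.87  1.21 -2.5 ]
-1 sy [ 0.4   0.96 -0.01  1.78 -1.2   1.71 -1.95]
-1 s-y [-0.82  1.11  0.02  1.37  0.87  2.02  2.07]
```

Run:
```python
from h import *
z=np.load('pics/top0.npz'); im,d=z['im'],z['d']; P=pts('top',d)
V=im.min(-1)
for th in(.02,.028,.031): print('white',fit(im,d,(P[...,2]>th),.036,[.517,.2635,3],1))
kw=(V>165)&(P[...,2]>.02); print('whitecol',fit(im,d,kw,.036,[.517,.2635,3],1))
m.move_gripper(.075,40)
a=5.3; b=np.array([.5356,.005,0]); R=Rz(DOWN,w(a))
m.move_ptp(b+[0,0,.14],R); m.servo_line(b+[0,0,.003],speed=.12)
m.move_gripper(.045,25); print(m.current_width(),m.current_grasp_force(),m.current_ft_force())
m.move_gripper(.075,25); m.servo_line(b+[0,0,.14],speed=.2)
m.move_ptp(np.array([.5,.25,.25]),Rz(DOWN,w(0)))
print(m.current_time_s())
im,d=m.read_camera('top'); P=pts('top',d); np.savez('pics/top1.npz',im=im,d=d)
for th in(.014,.017): print('blue',fit(im,d,(P[...,2]>th),.022,[.535,.005,5.4],-1))
```

```text
white (array([517.25056882, 263.58084292,   3.36562954]), np.float64(25.693526204972))
white (array([517.28346371, 263.58263712,   3.32609594]), np.float64(25.72056015029058))
white (array([517.31587733, 263.60064407,   3.34845734]), np.float64(26.58344896596411))
whitecol (array([517.68213878, 263.93036332,   2.71664345]), np.float64(53.41501970261772))
0.04967473198983874 27.223866283893585 [-2.60118704  0.43838518  6.26398925]
7.4083
blue (array([537.27931375,   5.21911181,   5.5971662 ]), np.float64(43.21018915567632))
blue (array([537.39841253,   5.02784994,   5.64284541]), np.float64(64.39627258122579))
```

Run:
```python
from h import *
a=3.35; p=np.array([.5158,.2636,0]); R=Rz(DOWN,w(a))
m.move_ptp(p+[0,0,.1],R); m.servo_line(p+[0,0,.014],speed=.12)
m.move_gripper(.045,50); print('w',m.current_width(),m.current_grasp_force())
m.servo_line(p+[0,0,.1],speed=.15)
b=np.array([.5356,.0047,0]); R=Rz(DOWN,w(5.3))
m.move_ptp(b+[0,0,.1],R); 
m.servo_line(b+[0,0,.042],speed=.1); f0=m.current_ft_force()
print(m.servo_line(b+[0,0,.0205],speed=.03,until_force=6), m.current_tool_pos(),m.current_ft_force()-f0)
print(m.current_time_s())
im,d=m.read_camera('scene'); x,y=map(int,proj('scene',b)); cv2.imwrite('pics/lay.png',cv2.resize(im[y-60:y+40,x-65:x+65],(780,600),interpolation=cv2.INTER_CUBIC))
```

```text
w 0.04905231272371503 51.17133133113384
True [0.53545766 0.00455674 0.02316701] [-2.12497156  0.38134287  6.94964832]
12.4167
```

View pics/lay.png

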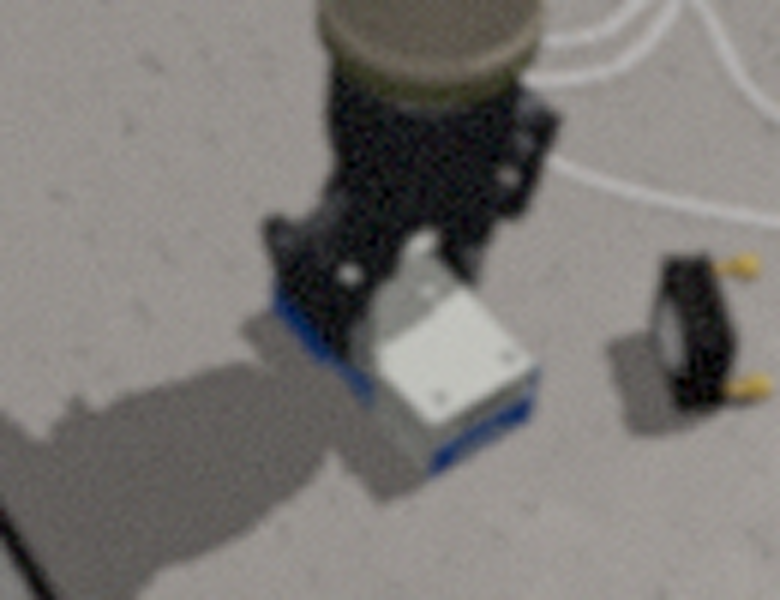

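The scene crop shows the white tray nested on the blue one, its tab covering the near side at about (430,440). I'll release it and measure the closed pair.

Run:
```python
from h import *
m.move_gripper(.075,50); p=m.current_tool_pos()
m.servo_line([p[0],p[1],.14],speed=.2)
m.move_ptp(np.array([.5,.25,.25]),Rz(DOWN,w(0)))
im,d=m.read_camera('top'); P=pts('top',d); np.savez('pics/top2.npz',im=im,d=d); im2,d2=m.read_camera('scene')
k=(P[...,2]>.03)&(abs(P[...,1])<.09)&(abs(P[...,0]-.535)<.05); Q=P[k]
print(k.sum(),np.percentile(Q[:,2],[5,50,95]),cv2.minAreaRect((Q[:,:2]*1e3).astype(np.float32)))
A=np.c_[Q[:,:2]-Q[:,:2].mean(0),np.ones(len(Q))]; print('plane',np.linalg.lstsq(A,Q[:,2],rcond=None)[0])
print(m.current_time_s())
x,y=map(int,proj('scene',[.535,.005,.03])); c2=im2[y-30:y+30,x-40:x+40]
x,y=map(int,proj('top',[.535,.005,.03])); c1=im[y-30:y+30,x-40:x+40]
cv2.imwrite('pics/pair.png',np.hstack([cv2.resize(c,(400,300),interpolation=cv2.INTER_CUBIC) for c in(c1,c2)]))
```

```text
835 [0.03839803 0.04429138 0.04740692] ((536.8968505859375, 4.7742156982421875), (57.75306701660156, 110.8566665649414), 5.111143589019775)
plane [ 0.00814947 -0.00926258  0.04385379]
14.7333
```

View pics/pair.png

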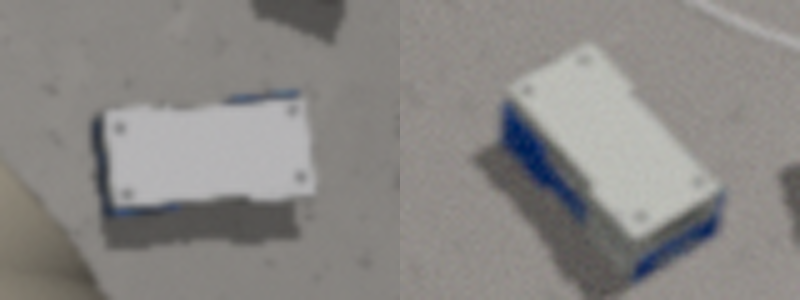

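The pair is seated flat: the top is at 44 mm, the outline is 111 x 58 mm, and the crop shows even blue margins. Next is the first quarter turn.

Run:
```python
from h import *
a=np.radians(5.3); l=np.array([-np.sin(a),np.cos(a),0]); c=np.array([.5356,.0047,0]); g=c+.035*l; R=Rz(DOWN,w(5.3))
m.move_gripper(.08,100)
m.move_ptp(g+[0,0,.13],R); m.servo_line(g+[0,0,.002],speed=.12)
m.move_gripper(.05,100); print('w',m.current_width(),m.current_grasp_force())
m.servo_line(g+[0,0,.15],speed=.12)
m.servo_line(np.array([.5,.14,.15]),Rz([0,1,0],[1,0,0]),speed=.06)
print(m.current_joint_pos().round(2),m.current_width()); f0=m.current_ft_force()
im,d=m.read_camera('scene'); cv2.imwrite('pics/q1.png',cv2.resize(im[110:300,120:373],(798,600),interpolation=cv2.INTER_CUBIC))
print(m.current_time_s())
```

```text
w 0.054951455171712696 106.14827495124402
[ 1.2   1.32 -1.15  1.8  -0.41  1.11  0.51] 0.05511497864214068
20.8333
```

View pics/q1.png

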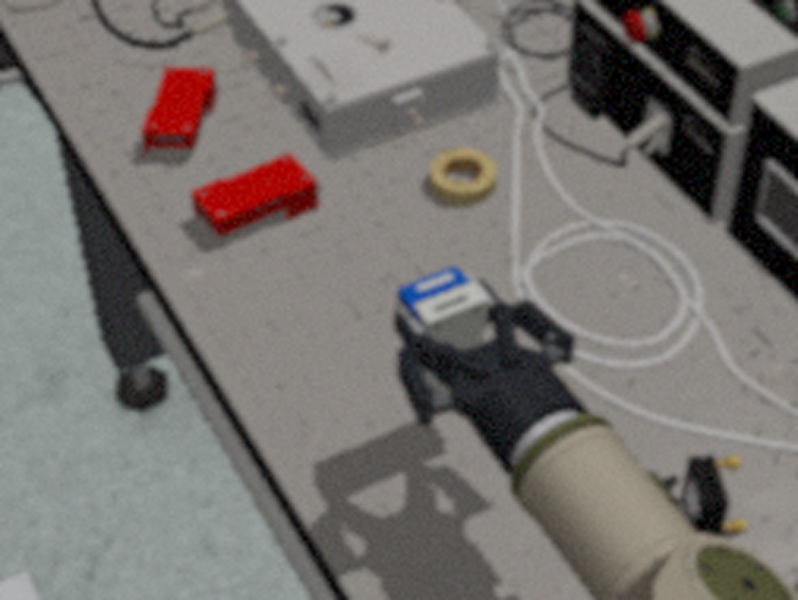

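The pair hangs clamped, blue on the far side and white nearer the hand at about (445,290). The arm is clear of the lens mount at (715,495), so I lower it to stand.

Run:
```python
from h import *
print(m.servo_line([.5,.14,.096],speed=.1,until_force=15))
print(m.servo_line([.5,.14,.085],speed=.02,until_force=6),m.current_tool_pos().round(4),m.current_ft_force())
m.move_gripper(.08,100)
m.servo_line([.5,.05,.10],speed=.12)
print(m.current_time_s())
im,d=m.read_camera('scene'); np.savez('pics/s3.npz',im=im,d=d); it,dt=m.read_camera('top'); np.savez('pics/t3.npz',im=it,d=dt)
P=pts('top',dt); k=(P[...,2]>.09)&(P[...,2]<.13)&(abs(P[...,1]-.12)<.05)&(abs(P[...,0]-.5)<.05); Q=P[k]
print(k.sum(),np.median(Q,0),cv2.minAreaRect((Q[:,:2]*1e3).astype(np.float32)))
s=im[110:300,120:373]; cv2.imwrite('pics/q2.png',cv2.resize(s,(798,600),interpolation=cv2.INTER_CUBIC))
```

```text
False
True [0.5002 0.14   0.0921] [ 0.19935216 -0.63849133  5.6796245 ]
23.1583
408 [0.50059264 0.12348965 0.11048092] ((500.7460021972656, 122.7181625366211), (44.23701095581055, 55.286468505859375), 89.41524505615234)
```

View pics/q2.png

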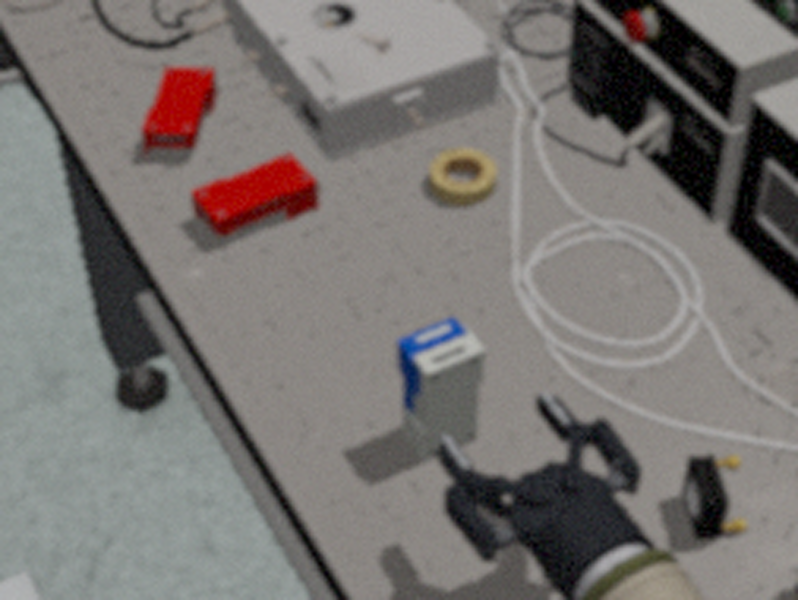

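The pair stands squarely alone, top face at about (440,345), with blue on the +y side. I'll regrip from the +y side, tilted 20° so the wrist clears the red tray, and make the second quarter turn.

Run:
```python
from h import *
t=np.radians(20); c,s=np.cos(t),np.sin(t); X=[1,0,0]
z1=np.array([0,-c,-s]); R1=Rz(z1,X); G=np.array([.5006,.120,.09])
m.servo_line([.5,.02,.25],speed=.2)
m.move_ptp(np.array([.5,.12,.33]),Rz(DOWN,X))
m.move_ptp(G-.13*z1+[0,0,.12],R1); print(m.current_joint_pos().round(2))
m.servo_line(G-.13*z1+[0,0,.0],speed=.12)
print(m.servo_line(G+.020*z1,speed=.1,until_force=12))
print(m.current_joint_pos().round(2),m.current_tool_pos().round(4),m.current_time_s())
im,d=m.read_camera('scene'); cv2.imwrite('pics/q3.png',cv2.resize(im[110:300,120:373],(798,600),interpolation=cv2.INTER_CUBIC))
```

```text
[-1.14  0.88  0.46  1.14  0.55  2.02 -0.66]
False
[-1.07  0.93  0.44  1.53  0.53  1.61 -0.86] [0.5008 0.1019 0.0831] 30.125
```

View pics/q3.png

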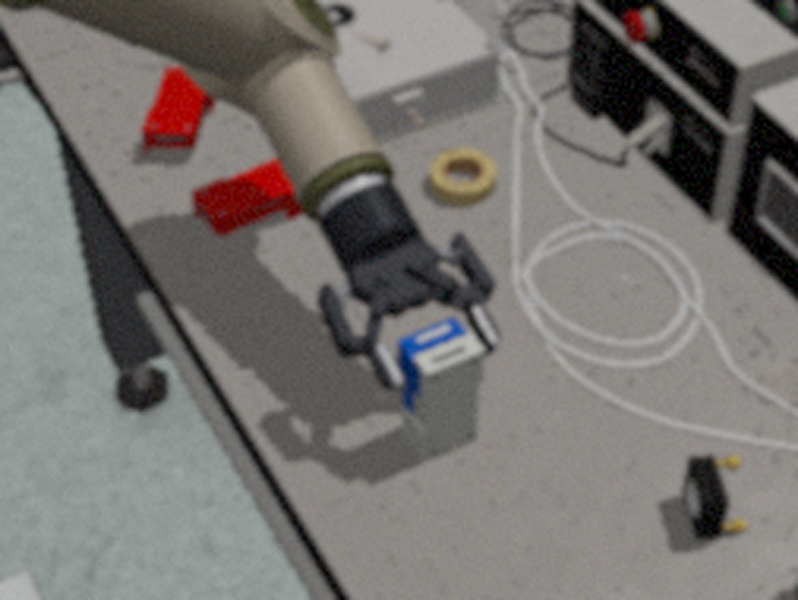

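The open fingers straddle the top of the standing pair at about (440,345), and the wrist is clear of the red tray at (245,195). Now I close, lift, rotate and lower.

Run:
```python
from h import *
t=np.radians(20); c,s=np.cos(t),np.sin(t); X=[1,0,0]
z2=np.array([0,s,-c]); R2=Rz(z2,X); p=m.current_tool_pos()
m.move_gripper(.05,100); print('w',m.current_width(),m.current_grasp_force())
m.servo_line(p+[0,0,.10],speed=.12)
F=np.array([.5,.065,.0225])+.020*z2
m.servo_line(F+[0,0,.12],R2,speed=.05); print(m.current_time_s(),m.current_width())
m.servo_line(F+[0,0,.02],speed=.1)
print(m.servo_line(F-[0,0,.004],speed=.02,until_force=8),m.current_tool_pos().round(4),F.round(4),m.current_ft_force())
print(m.current_joint_pos().round(2),m.current_time_s())
im,d=m.read_camera('scene'); cv2.imwrite('pics/q4.png',cv2.resize(im[140:330,170:423],(798,600),interpolation=cv2.INTER_CUBIC))
```

```text
w 0.05519627361221107 105.24977485180528
33.3667 0.05475174054215831
True [0.4999 0.0719 0.0036] [0.5    0.0718 0.0037] [-1.66506564 -0.66394799  6.20299642]
[-0.3   0.43  0.4   1.98 -0.67  0.91  0.53] 35.45
```

View pics/q4.png

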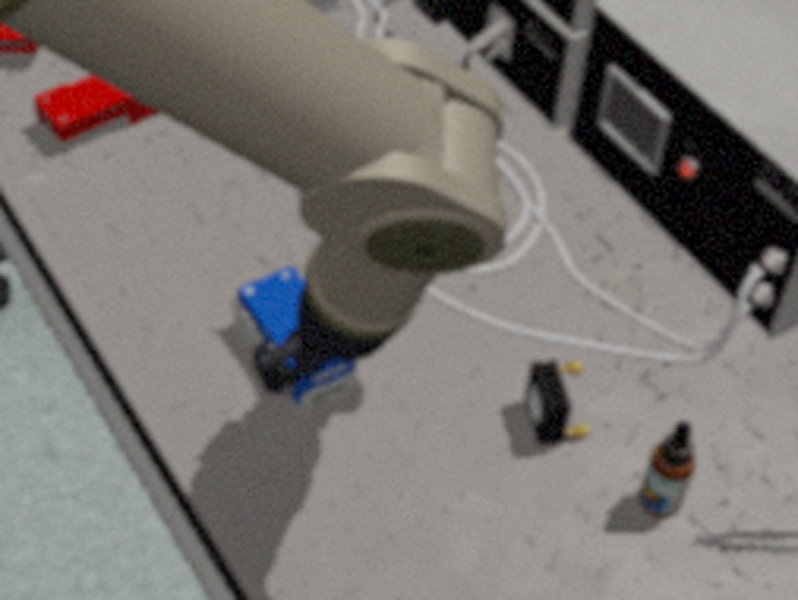

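Run:
```python
from h import *
t=np.radians(20); z2=np.array([0,np.sin(t),-np.cos(t)]); p=m.current_tool_pos()
m.move_gripper(.08,100); m.servo_line(p-.14*z2,speed=.2)
m.move_ptp(np.array([.5,.28,.25]),Rz(DOWN,w(0)))
im,d=m.read_camera('top'); P=pts('top',d); np.savez('pics/top4.npz',im=im,d=d)
k=(P[...,2]>.03)&(P[...,2]<.06)&(abs(P[...,1]-.1)<.09)&(abs(P[...,0]-.5)<.05); Q=P[k]
print(k.sum(),np.percentile(Q[:,2],[5,50,95]),cv2.minAreaRect((Q[:,:2]*1e3).astype(np.float32)))
A=np.c_[Q[:,:2]-Q[:,:2].mean(0),np.ones(len(Q))]; print('plane',np.linalg.lstsq(A,Q[:,2],rcond=None)[0])
for sg in(1,-1): print(fit(im,d,k,.044,[.5,.1,0],sg))
print(m.current_time_s())
```

```text
824 [0.04007844 0.04446544 0.04749877] ((500.2451171875, 101.4990463256836), (110.48712158203125, 54.26319885253906), 89.49383544921875)
plane [ 2.07918493e-05 -5.11796645e-03  4.41045963e-02]
(array([500.48557002, 101.71848479,   2.12365682]), np.float64(25.63861363947489))
(array([500.40958319, 101.58613147,  -2.41100937]), np.float64(37.11306585491684))
37.8917
```

Run:
```python
from h import *
p=np.array([.4998,.1008,0]); R=Rz(DOWN,w(.3))
m.move_gripper(.075,50)
m.move_ptp(p+[0,0,.13],R); m.servo_line(p+[0,0,.0225],speed=.12)
m.move_gripper(.045,50); print('w',m.current_width(),m.current_grasp_force()); f0=m.current_ft_force()
m.servo_line(p+[0,0,.06],speed=.05); print(m.current_ft_force()-f0)
m.servo_line(p+[0,0,.13],speed=.15)
b=np.array([.515,.275,0]); m.move_ptp(b+[0,0,.13],R); m.servo_line(b+[0,0,.03],speed=.12); 
print(m.servo_line(b+[0,0,.011],speed=.03,until_force=5),m.current_tool_pos())
im,d=m.read_camera('top'); im2,d2=m.read_camera('scene'); P=pts('top',d)
k=(P[...,2]>.01)&(P[...,2]<.06)&(abs(P[...,1]-.1)<.09)&(abs(P[...,0]-.5)<.05); Q=P[k]
print(k.sum(),np.percentile(Q[:,2],[5,50,95])); print(m.current_time_s())
x,y=map(int,proj('scene',[.5,.12,.03])); c2=im2[y-45:y+45,x-60:x+60]
x,y=map(int,proj('top',[.5,.13,.03])); c1=im[y-45:y+45,x-60:x+60]
cv2.imwrite('pics/fin.png',np.hstack([cv2.resize(c,(400,300),interpolation=cv2.INTER_CUBIC) for c in(c1,c2)]))
```

```text
w 0.0489670728291464 52.2075355052948
[ 1.70094272  0.24831588 -7.25912624]
True [0.51503849 0.27509118 0.01547986]
770 [0.01881233 0.02404217 0.02996296]
44.2167
```

View pics/fin.png

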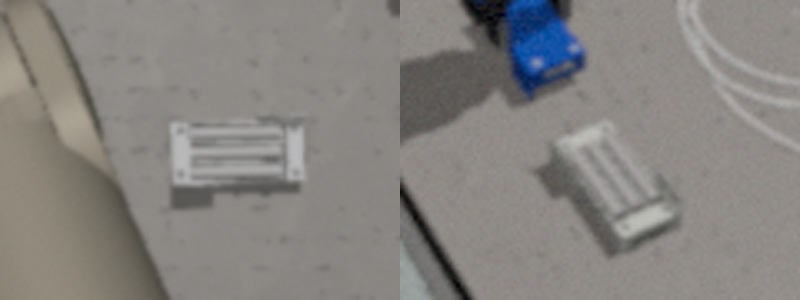

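All three posts lie in the pockets of the upright white tray, at about (237,153) left and (620,190) right. I'll release blue, check it, and hand in.

Run:
```python
from h import *
p=m.current_tool_pos(); print(m.servo_line(p-[0,0,.0015],speed=.02,until_force=8))
m.move_gripper(.075,50); m.servo_line([p[0],p[1],.2],speed=.2)
m.move_ptp(np.array([.45,-.2,.3]),Rz(DOWN,w(0))); m.sleep(.3)
im,d=m.read_camera('top'); P=pts('top',d)
for n,y0,x0 in(('blue',.275,.515),('white',.1,.5)):
    k=(P[...,2]>.01)&(P[...,2]<.06)&(abs(P[...,1]-y0)<.08)&(abs(P[...,0]-x0)<.05); Q=P[k]; A=np.c_[Q[:,:2]-Q[:,:2].mean(0),np.ones(len(Q))]
    print(n,np.percentile(Q[:,2],[5,50,95]).round(4),'plane',np.linalg.lstsq(A,Q[:,2],rcond=None)[0].round(3),cv2.minAreaRect((Q[:,:2]*1e3).astype(np.float32)))
print(m.current_time_s(), m.sign_off())
```

```text
False
blue [0.0333 0.0364 0.0398] plane [0.027 0.002 0.036] ((515.1468505859375, 275.3336486816406), (109.89862060546875, 52.469627380371094), 87.39688110351562)
white [0.019  0.0241 0.03  ] plane [0.    0.008 0.024] ((500.64697265625, 101.71304321289062), (52.34906005859375, 111.18173217773438), 3.1004416942596436)
the job is handed in; nothing more can be done
48.0583 None
```

The job is handed in at 48.1 s: all three posts show in the pockets of the upright white tray, the blue tray lies level and clear beside it (face-down on its tabs), and no move was aimed at the tape roll, lens mount or bottle, though I did not re-measure their positions.

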